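# Refill the date dispenser and check the catch

## Robot

A 7-joint arm with a two-finger parallel gripper is mounted at the origin on the work surface. World frame = base frame: x ahead of the robot, y to its left, z up, the work surface at z = 0. Lengths are in mm, angles in rad, forces in N, time in s.
With the tool pointing down it reaches from about 425 to 1025 mm from the base axis. Payload 9.4 kg.
Tool frame: the origin (TCP) lies at the centre of the arm's flange, where the gripper is bolted on; the fingertips stand 186 mm ahead of it and the grasp point (between the pads) lies 167 mm ahead of it; z points along the fingers, y is the line along which they close (so a half turn about z gives the same grasp; the last joint's range is limited). The gripper opens to 93 mm and grips with 3 to 60 N. Pads are 15 mm wide; open, the fingers measure 128 mm over their backs; the gripper's body (75 mm by 188 mm) begins 65 mm behind the grasp point.
Start: joints at [1.17, 0.599, -0.003, 1.599, 0.002, 0.943, -0.08], TCP at [230.673, -687.324, 404.718] pointing down, gripper open.
Joint ranges: [-2.57, 2.57], [-0.35, 1.97], [-1.29, 1.29], [0.11, 2.56], [-1.05, 4.19], [0.11, 1.86], [-2.63, 2.63]. Speed limits (rad/s): [2.22, 2.22, 3.01, 3.01, 3.14, 3.14, 3.14].

## Interface

Orientations are given as a unit quaternion [w, x, y, z].
In Python, from workcell import bot gives the robot as it stands.
- The arm moves only by the tool carry_out, never from a script. Its arguments are lists of equal length, an entry for each row: "translation": the shift along the tool's x, y, z in m, a list of three; "spin": the turn about the tool's z in rad; "jaw": the gripper command: -1 is shut, 1 is fully open, values between are in proportion. A call has 1 to 12 rows; each row shifts and turns the commanded pose from where the row before left it, along the tool's axes as they then stand; what a row does not reach is not made up. A row lasts 1/12 s, in which the tool goes at most 41.7 mm and 7.16 degrees, less where a joint would pass 70% of its speed; a pose out of reach is approached as far as the arm can. A call is refused whole if a number of a shift passes 0.0417 or a number of a turn 0.125, either way. A call with a gripper value outside its range is refused whole. The fingers move at their own pace and stop on an object; "newtons" is the grip in N (left out, the last holds). Time passes only in rows, so rows that do not move let the fingers close. It gives the time, the measured TCP pose, the force, the opening and the grip force at its end, in the units of the state.
- bot.sense(): the state, without advancing time (a new reading comes with each control period).
- bot.camera(name): name is "side" or "top"; returns a dict with "frame" (420x560x3 uint8, blue, green, red), "fx", "fy", "cx", "cy" (pixels), "rvec" (rotation vector, rad) and "tvec" (3), from world to camera coordinates, as OpenCV has them. Camera axes: x right, y down, z forward; pixel columns grow to the right and rows downward; lengths in mm; the calibration is good to about 2 mm. A picture is of the moment at which its call begins. There is no depth.
- bot.sign_off(): hands the job in; it is judged then, once.
The state is a dict: "t": time; "qpos": joint angles; "qd": joint speeds; "joint_torque": joint torques, N m; "position": TCP position; "orientation": TCP orientation; "ft_force": force on the tool from outside, world axes, zero at the start; "ft_torque": the same for the moment, N m; "opening": opening from 0.0 (shut) to 1.0 (fully open); "finger_force": force on a finger pad.
Only numpy, scipy, OpenCV 4.12 (cv2) and the standard library are available. Lean on these libraries where they do the work, as an engineer would, in place of code of your own. Each camera call takes 0.05 s, during which the arm holds its last target. There are 200 camera calls.

## Task

Refill the sloped date dispenser with the long cassette, leaving the short one and everything else where it is: lay the cassette flat on the upper part of the slope, box end downhill and handle tongue uphill, all of the box above the swinging catch, and only then let go, so that it slides by itself under the catch down to the stop. Then take it by its handle tongue and pull it back up the slope with about 10 N (never as much as 20) for half a second to prove that the catch holds it, and let it go, caught, in the dispenser.

Things in the scene. Friction and masses are not known exactly. Their poses are not given: they have to be found in the camera images.
- cassette: Long date cassette, on the table: closed wooden box 88 long x 56 wide x 52 high (mm) with a handle tongue (100 long, 24 wide, 28 high) running out of its rear face, flush with the underside. 188 in all, 0.25 to 0.4 kg, centre of mass 9 mm from the box's centre. Origin: underside, centre of the box. x along the tongue (box x -44 to 44, tongue 44 to 144), y across, z up through the box's top.
- tongue (a point): Point inside the long cassette's tongue, 14 mm above the underside and 14 mm short of the tongue's end: (130, 0, 14) mm in the cassette's frame.
- bed: Sloped waxed chute of the dispenser, fixed, 28 degrees, rising away from the robot; a cassette let go on it slides down. Origin: on the sliding surface, middle of the face of the stop (36 high) at the low end. x uphill along the slope, y across, z square out of the slope. Surface x 0 to 275 mm, 110 wide. With the box against the stop the cassette's origin is at x 44 and its tongue spans 88 to 188.
- release (a point): Point on the chute's surface, at bed x 195 mm, on the middle line. With the cassette's origin here (or up to 15 mm lower) its whole box is above the catch; the tongue overhangs the chute's top end. Side rails are 9 high and 8 thick, 62 clear between them up to bed x 100, then widening evenly to 92 at the top end.
- carriage: Steel crossbar (10 mm round, along y) at bed x 132, z 76 mm, from which the catch hangs. Origin at its middle, axes as the bed's. It sits between two brass cheeks (bed x 120 to 144, |y| 49 to 55, up to z 80). Spring-mounted: gives uphill about 1 mm for every 2 N on the catch, 12 mm at most, and springs back.
- catch (a joint): Brass catch 36 wide, hinged on the crossbar, pointing downhill and down. Rad: 0 = hanging (it cannot go lower), tip at bed x 95 to 103, 44 mm above the slope; grows as the tip lifts. A box (52 high) sliding down lifts it to 0.2 by itself. At the stop it falls behind the box, over the tongue, and blocks the box after 7 mm of uphill play.
- short_cassette: The short cassette, leave alone: like the long one but its box is only 50 long (150 in all). Same frame: origin under the box's centre, x along the tongue.
- cups: Two glass cups in a white plastic holder, 75 x 140, 112 high. Leave alone. Origin under its centre.
- cardamom_pot: Round steel cardamom pot, 62 across, 92 high. Leave alone. Origin under its centre.
There are look-alikes about, which are no part of the job. What is shaped like the cassette but turquoise or yellow is not meant.

How it is judged:
By the outcome, as a careful person would: the job done as asked, in the order asked, and still so for the second after the job is handed in, with the robot touching nothing.
It also fails if it takes over 66 s, if anything falls off the work surface, if the arm or the gripper's body presses on something with over 40 N, if the wrist force passes 120 N, or if a joint passes its speed limit or range.

## Working session

There is one attempt and no reset: what is moved stays moved. The work goes in short steps, Python scripts to look and compute and a tool call to move; the robot and the scene stay as the last step left them, time stands still between calls to the robot, and variables do not carry over. Pictures are saved under pics/ and viewed, at most 10 in all, crops included, and the job is handed in when it is done.

Besides the shell and the picture viewer there is one more tool, called after ">>>" by a JSON object that holds its "name" and its "arguments". carry_out: Moves the arm, as the interface text tells. Its arguments: {"type":"object","properties":{"translation":{"type":"array","items":{"type":"array","items":{"type":"number"}}},"spin":{"type":"array","items":{"type":"number"}},"jaw":{"type":"array","items":{"type":"number"}},"newtons":{"type":"number"}},"required":["translation","spin","jaw"]}

```bash
mkdir -p pics; ls; python3 - <<'E'
from workcell import bot
import cv2
s=bot.sense();print(s)
for n in("side","top"):
    c=bot.camera(n);cv2.imwrite(f"pics/{n}0.png",c["frame"]);print(n,{k:c[k] for k in c if k!="frame"})
E
```

```text
pics
{'t': 0.0, 'qpos': array([ 1.17027845,  0.60013008, -0.00255513,  1.60012749,  0.00178616,
        0.94290262, -0.07980519]), 'qd': array([-0.00101736, -0.00155618,  0.00060829, -0.00144346,  0.00085255,
       -0.001693  , -0.00049079]), 'joint_torque': array([-1.74103992e-03, -7.65095901e+01,  1.49737962e+00, -2.52353007e+01,
       -5.23810100e-02,  1.68097392e-02,  1.41673399e-04]), 'position': array([ 230.63767196, -687.12344684,  403.85684437]), 'orientation': array([-7.59769921e-04,  9.86916621e-01,  1.61229557e-01, -1.87754585e-04]), 'ft_force': array([-0.500097  ,  0.10952768, -0.6465218 ]), 'ft_torque': array([0.06832589, 0.01221822, 0.02723368]), 'finger_force': 0.0, 'opening': 0.9973868035441841}
side {'fx': 527.5646268998405, 'fy': 527.5646268998405, 'cx': 286.4088028391222, 'cy': 203.98115349110006, 'rvec': array([ 0.1749233 , -2.83410085,  1.26965308]), 'tvec': array([ 572.59568337,  212.99404994, 1243.61101681])}
top {'fx': 406.83684009829267, 'fy': 406.83684009829267, 'cx': 275.64671339484664, 'cy': 206.95794389629322, 'rvec': array([ 2.18359131, -2.19318787,  0.07293967]), 'tvec': array([-100.09259656,  588.80198037, 1142.73809512])}
```

View pics/top0.png

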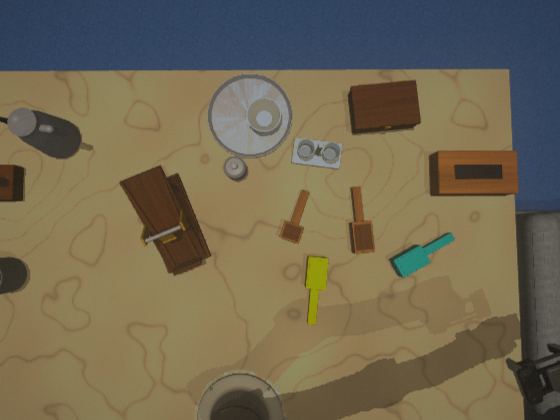

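View pics/side0.png

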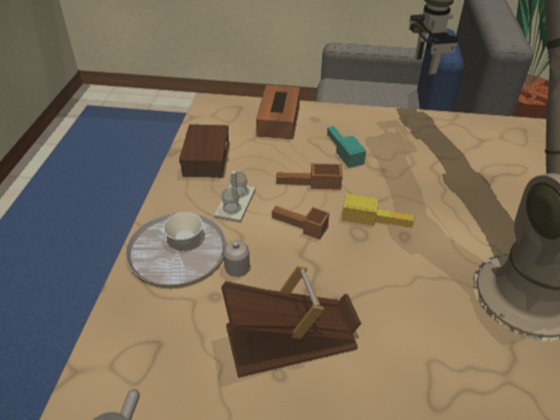

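The top view shows the long cassette with its box near (363,236) and tongue end near (356,188). The short one is at (292,232). The dispenser runs from its low end near (190,268) to its high end near (140,175), with the crossbar near (165,233). I'll zoom in for corners.

```bash
cat > h.py <<'E'
import numpy as np,cv2
from workcell import bot
C={}
def cal(n):
    if n not in C:
        c=bot.camera(n);R=cv2.Rodrigues(c["rvec"])[0]
        K=np.array([[c["fx"],0,c["cx"]],[0,c["fy"],c["cy"]],[0,0,1]])
        C[n]=(K,R,np.array(c["tvec"]).ravel(),c["frame"])
    return C[n]
def ray(n,uv):
    K,R,t,_=cal(n);d=R.T@np.linalg.inv(K)@np.array([*uv,1.]);return -R.T@t,d
def onz(n,uv,z):
    o,d=ray(n,uv);return o+d*(z-o[2])/d[2]
def tri(a,b):  # top px, side px -> point, gap
    o,d=ray("top",a);p,e=ray("side",b)
    s=np.linalg.lstsq(np.c_[d,-e],p-o,rcond=None)[0]
    A=o+d*s[0];B=p+e*s[1];return (A+B)/2,np.linalg.norm(A-B)
def proj(n,P):
    K,R,t,_=cal(n);q=(K@(R@np.atleast_2d(P).T+t[:,None])).T;return q[:,:2]/q[:,2:]
def crop(n,x,y,w,h,k):
    return cv2.resize(cal(n)[3][y:y+h,x:x+w],None,fx=k,fy=k,interpolation=cv2.INTER_CUBIC)
E
python3 - <<'E'
from h import *
a=crop("top",115,160,100,120,5)
b=crop("top",340,180,50,80,5)
m=np.zeros((600,770,3),np.uint8);m[:600,:500]=a;m[:400,510:760]=b;cv2.imwrite("pics/m1.png",m)
a=crop("side",215,260,150,115,5);cv2.imwrite("pics/m2.png",a)
for n in("top","side"):
    K,R,t,f=cal(n);print(n,-R.T@t)
E
```

```text
top [ 511.99226752 -101.48858487 1179.03377354]
side [495.41676318 847.93289631 977.43167391]
```

View pics/m1.png

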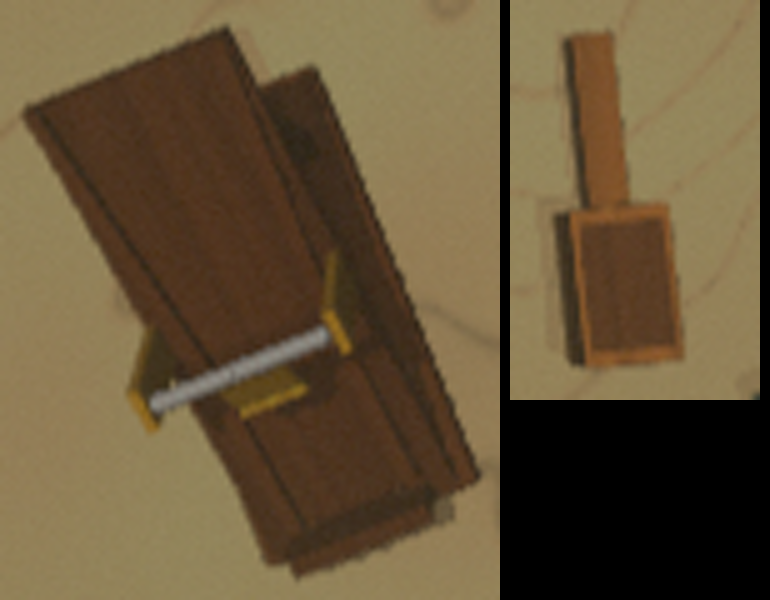

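View pics/m2.png

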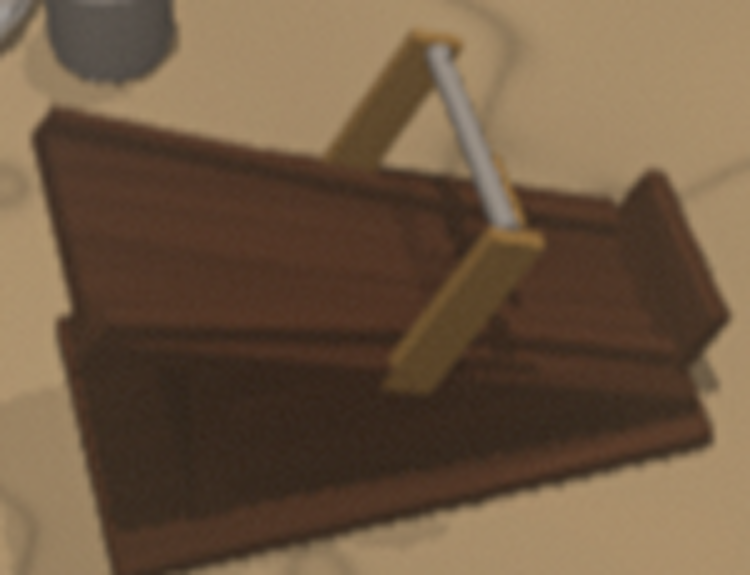

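```bash
python3 - <<'E'
from h import *
T=lambda x,y:(x/5+115-.4,y/5+160-.4)
S=lambda x,y:(x/5+215-.4,y/5+260-.4)
T2=lambda x,y:((x-510)/5+340-.4,y/5+180-.4)
np.set_printoptions(precision=1,suppress=True)
P={}
for k,a,b in [("cheekN",(140,411),(517,237)),("cheekF",(337,331),(438,40)),("barN",(153,406),(511,222)),("barF",(326,336),(440,50)),
 ("topF",(228,27),(55,107)),("topN",(25,105),(75,322)),("stopF",(437,512),(655,172)),("stopN",(295,578),(728,318))]:
    P[k]=tri(T(*a),S(*b));print(k,*P[k])
v=P["cheekN"][0]-P["cheekF"][0];print("cheek sep 104?",np.linalg.norm(v),"yaw of bed x",np.degrees(np.arctan2(-v[0],v[1])))
print("box top corners z52");b=[onz("top",T2(*p),52) for p in((573,212),(666,204),(683,357),(585,367))]
print(np.array(b));print([np.linalg.norm(b[i]-b[(i+1)%4]) for i in range(4)])
t=[onz("top",T2(*p),28) for p in((568,36),(611,33),(629,205),(583,207))];print(np.array(t));print([np.linalg.norm(t[i]-t[(i+1)%4]) for i in range(4)])
for k in(0,1): pass
d=(t[0]+t[1]-t[2]-t[3])[:2];print("yaw tongue",np.degrees(np.arctan2(d[1],d[0])))
d=(b[0]+b[1]-b[2]-b[3])[:2];print("yaw box",np.degrees(np.arctan2(d[1],d[0])),"box ctr",np.mean(b,0),"tongue end",(t[0]+t[1])/2)
E
```

```text
cheekN [493.1 227.8 166.2] 0.8101932876192217
cheekF [532.3 131.1 163.7] 1.046062847977992
barN [495.7 221.3 166.5] 0.4880575631465984
barF [530.4 136.6 163.9] 0.10760408861117518
topF [682.4 186.9 165.2] 6.601520788716771
topN [648.7 287.9 167.3] 4.463920385151756
stopF [434.9 100.   55.5] 1.2336748438906575
stopN [401.1 176.5  59.4] 1.3533672088527886
cheek sep 104? 104.37228909010472 yaw of bed x 22.040515269455174
box top corners z52
[[ 543.5 -314.5   52. ]
 [ 547.7 -366.1   52. ]
 [ 463.3 -373.8   52. ]
 [ 458.1 -319.7   52. ]]
[np.float64(51.7867073878987), np.float64(84.75127207371816), np.float64(54.39328451911837), np.float64(85.59641569519331)]
[[ 644.3 -317.9   28. ]
 [ 645.9 -342.4   28. ]
 [ 548.  -350.8   28. ]
 [ 547.  -324.7   28. ]]
[np.float64(24.554517085065136), np.float64(98.2756400740146), np.float64(26.074552036040437), np.float64(97.56301084817838)]
yaw tongue 4.480464436838853
yaw box 4.339882971777052 box ctr [ 503.2 -343.5   52. ] tongue end [ 645.1 -330.1   28. ]
```

```bash
cat >> h.py <<'E'
def plan(x,y,z,yaw):
    from scipy.spatial.transform import Rotation as Ro
    s=bot.sense();q=s["orientation"];R=Ro.from_quat([q[1],q[2],q[3],q[0]]).as_matrix()
    d=R.T@(np.array([x,y,z])-s["position"]);cur=np.degrees(np.arctan2(R[1,0],R[0,0]))
    print("t",round(s["t"],2),"tool mm",d.round(1),"yaw now",round(cur,2),"spin",round(-np.radians(yaw-cur),4),"F",s["ft_force"].round(1))
BO=np.array([439.6,149.5,32.4]);BY=22.2
def bed(x,y,z):
    c,s=np.cos(np.radians(28)),np.sin(np.radians(28));h=x*c-z*s;a=np.radians(BY)
    return BO+np.array([h*np.cos(a)-y*np.sin(a),h*np.sin(a)+y*np.cos(a),x*s+z*c])
E
python3 - <<'E'
from h import *
np.set_printoptions(precision=1,suppress=True)
T=lambda x,y:(x/5+115-.4,y/5+160-.4)
a=onz("top",T(25,107),169.4);b=onz("top",T(228,29),169.4);print(a,b,np.linalg.norm(a-b),(a+b)/2,"expected",bed(275,0,9))
v=a-b;print("yaw",np.degrees(np.arctan2(-v[0],v[1])))
print("bed expectations in top px (x5):",(proj("top",[bed(275,54,9),bed(275,-54,9),bed(132,52,80),bed(132,-52,80),bed(0,0,36)])-[114.6,159.6])*5)
print("side:",(proj("side",[bed(275,54,9),bed(275,-54,9),bed(132,52,80),bed(132,-52,80),bed(0,0,36)])-[214.6,259.6])*5)
plan(508.4,-342,404,4.4)
E
```

```text
[645.1 286.8 169.4] [684.  186.  169.4] 108.02458021841025 [664.6 236.4 169.4] expected [660.5 239.6 169.5]
yaw 21.088214090102174
bed expectations in top px (x5): [[ 19.1 117. ]
 [220.6  35.1]
 [141.5 411.8]
 [336.3 331.8]
 [354.7 535. ]]
side: [[102.9 325.8]
 [ 48.4 104.3]
 [515.9 238.2]
 [436.6  37.9]
 [678.  241. ]]
t 0.4 tool mm [ 373.2 -239.     0.6] yaw now 18.55 spin 0.247 F [-0.3 -0.4 -0.3]
```

>>> {"name": "carry_out", "arguments": {"translation": [[0.0311,-0.0199,0],[0.0311,-0.0199,0],[0.0311,-0.0199,0],[0.0311,-0.0199,0],[0.0311,-0.0199,0],[0.0311,-0.0199,0],[0.0311,-0.0199,0],[0.0311,-0.0199,0],[0.0311,-0.0199,0],[0.0311,-0.0199,0],[0.0311,-0.0199,0],[0.0311,-0.0199,0]], "spin": [0,0,0,0,0,0,0,0,0,0,0,0], "jaw": [1,1,1,1,1,1,1,1,1,1,1,1], "newtons": 25}}

```text
t: 1.4
position: [509.4, -340.6, 405.0]
orientation: [0.0, 0.987, 0.161, 0.0]
ft_force: [-0.1, -0.6, -0.7]
opening: 0.998
finger_force: 0.0
```

>>> {"name": "carry_out", "arguments": {"translation": [[0,0,0],[0,0,0],[0,0,0],[0,0,0.03],[0,0,0.03],[0,0,0.03],[0,0,0]], "spin": [0.0823,0.0823,0.0824,0,0,0,0], "jaw": [1,1,1,1,1,1,1]}}

```text
t: 1.98
position: [507.4, -341.1, 310.1]
orientation: [-0.002, 0.999, 0.039, -0.003]
ft_force: [-0.4, 0.1, -0.3]
opening: 1.001
finger_force: 0.0
```

```bash
sed -i 's/^BO=.*/BO=np.array([440,150.3,32.4]);BY=21.3/' h.py; python3 - <<'E'
from h import *
plan(508.4,-342,205,4.4)
a=crop("side",260,110,110,100,5)
b=crop("top",330,170,45,100,5)
m=np.zeros((500,780,3),np.uint8);m[:,:550]=a;m[:,555:]=b;cv2.imwrite("pics/m3.png",m)
E
```

```text
t 1.98 tool mm [  1.6   1.4 105.1] yaw now 4.43 spin 0.0006 F [-0.4  0.1 -0.3]
```

View pics/m3.png

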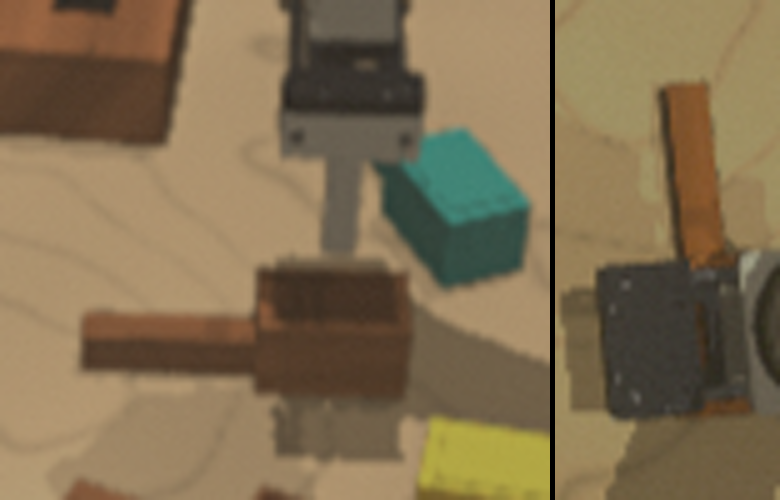

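>>> {"name": "carry_out", "arguments": {"translation": [[0.0015,0.001,0.026],[0,0,0.026],[0,0,0.026],[0,0,0.026],[0,0,0],[0,0,0],[0,0,0],[0,0,0],[0,0,0],[0,0,0],[0,0,0]], "spin": [0,0,0,0,0,0,0,0,0,0,0], "jaw": [1,1,1,1,1,-1,-1,-1,-1,-1,-1], "newtons": 25}}

```text
t: 3.0
position: [510.2, -343.1, 211.6]
orientation: [0.0, 0.999, 0.038, 0.001]
ft_force: [-0.2, 0.5, 0.2]
opening: 0.62
finger_force: 0.1
```

>>> {"name": "carry_out", "arguments": {"translation": [[0,0,0],[0,0,0],[0,0,0]], "spin": [0,0,0], "jaw": [-1,-1,-1]}}

```text
t: 3.25
position: [510.3, -343.2, 211.5]
orientation: [0.0, 0.999, 0.038, 0.0]
ft_force: [-1.8, 0.1, 8.0]
opening: 0.596
finger_force: 25.0
```

```bash
python3 - <<'E'
from h import *
plan(508.4,-342,205,4.4)
E
```

```text
t 3.25 tool mm [-1.8 -1.4  6.5] yaw now 4.41 spin 0.0001 F [-1.8  0.1  8. ]
```

>>> {"name": "carry_out", "arguments": {"translation": [[0,0,-0.01],[0,0,-0.02],[0,0,-0.03],[0,0,-0.04],[0,0,-0.04],[0,0,-0.03],[0,0,-0.01],[0,0,0]], "spin": [0,0,0,0,0,0,0,0], "jaw": [-1,-1,-1,-1,-1,-1,-1,-1]}}

```text
t: 3.92
position: [510.2, -343.2, 393.6]
orientation: [0.001, 0.999, 0.038, 0.002]
ft_force: [-0.3, 0.5, -4.1]
opening: 0.6
finger_force: 25.0
```

```bash
python3 - <<'E'
from h import *
p=bed(188+8,0,44.5);print(p);plan(p[0],p[1],p[2]+167+75,21.3)
a=crop("side",230,60,150,110,5);cv2.imwrite("pics/m4.png",a)
E
```

```text
[581.77195435 205.57457524 163.70759419]
t 3.92 tool mm [ 113.5 -541.6  -13. ] yaw now 4.39 spin -0.2951 F [-0.3  0.5 -4.1]
```

View pics/m4.png

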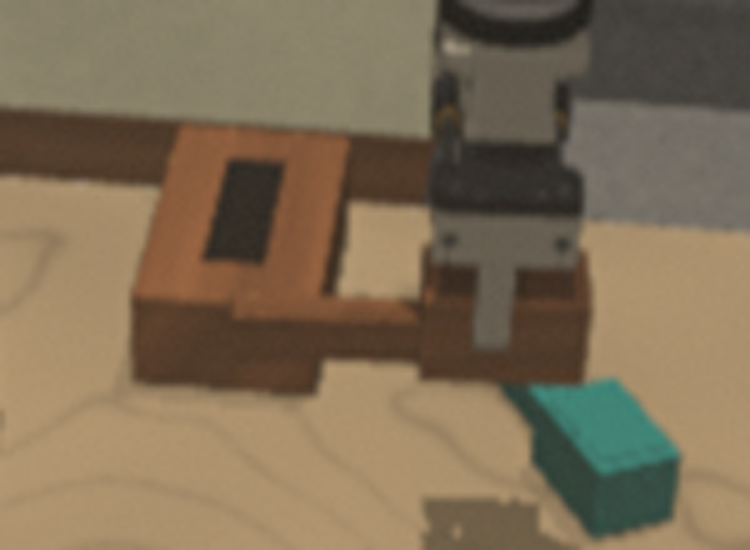

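>>> {"name": "carry_out", "arguments": {"translation": [[0.0036,-0.017,-0.008],[0.0059,-0.028,-0.009],[0.0073,-0.035,-0.009],[0.0073,-0.035,-0.008],[0.0073,-0.035,0],[0.0073,-0.035,0],[0.0073,-0.035,0],[0.0073,-0.035,0],[0.0073,-0.035,0],[0.0073,-0.035,0],[0.0073,-0.035,0],[0.0073,-0.035,0]], "spin": [0,0,0,0,0,0,0,0,0,0,0,0], "jaw": [-1,-1,-1,-1,-1,-1,-1,-1,-1,-1,-1,-1]}}

```text
t: 4.97
position: [561.4, 58.9, 421.9]
orientation: [0.0, 0.999, 0.039, -0.002]
ft_force: [0.7, -0.3, -2.6]
opening: 0.601
finger_force: 25.0
```

>>> {"name": "carry_out", "arguments": {"translation": [[0.0073,-0.035,0],[0.0073,-0.035,0],[0.0073,-0.035,0],[0.0053,-0.025,0],[0.0035,-0.0166,0],[0,0,0],[0,0,0],[0,0,0],[0,0,0],[0,0,0]], "spin": [0,0,0,0,0,-0.0738,-0.0738,-0.0738,-0.0738,0], "jaw": [-1,-1,-1,-1,-1,-1,-1,-1,-1,-1]}}

```text
t: 5.8
position: [581.2, 204.6, 422.6]
orientation: [0.0, 0.983, 0.186, -0.002]
ft_force: [-1.5, 1.4, -1.9]
opening: 0.601
finger_force: 25.0
```

```bash
python3 - <<'E'
from h import *
p=bed(188+7,0,44.5);print(p);plan(p[0],p[1],p[2]+167,21.3);print(bot.sense()["position"])
a=crop("top",110,140,120,140,4);b=crop("side",190,190,180,185,3)
m=np.zeros((600,800,3),np.uint8)
b=b[:555,:];m[:560,:480]=a;m[:555,485:800]=b[:,100:415];cv2.imwrite("pics/m5.png",m)
E
```

```text
[580.94931982 205.25384345 163.23812263]
t 5.8 tool mm [ 0.3 -0.7 92.4] yaw now 21.45 spin 0.0027 F [-1.5  1.4 -1.9]
[581.22180162 204.64834145 422.59446432]
```

View pics/m5.png

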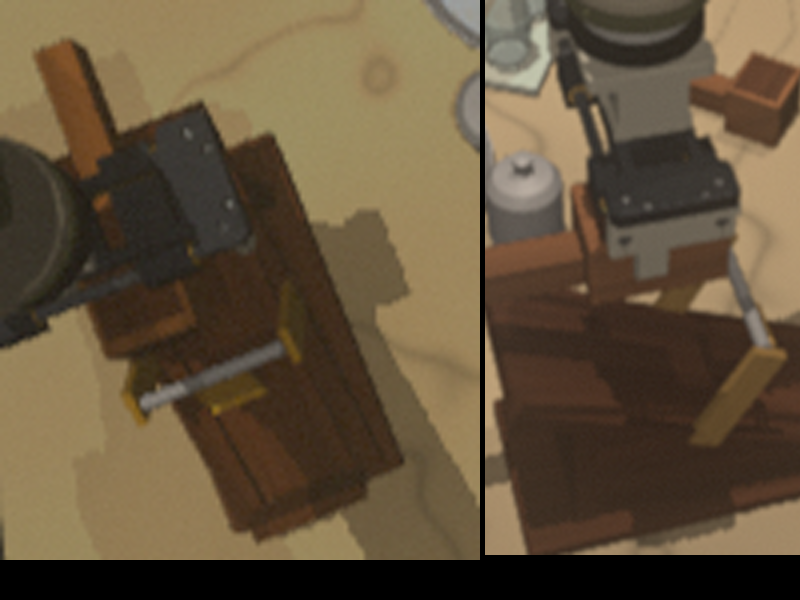

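```bash
python3 - <<'E'
from h import *
z=422.6-167-44.5
L=lambda x,y:(x/4+110-.4,y/4+140-.4)
e=(onz("top",L(36,53),z+28)+onz("top",L(70,40),z+28))/2
f=onz("top",L(108,355),z+52);g=onz("top",L(196,322),z+52)
for q in(e,(f+g)/2):
    d=q-BO;a=np.radians(BY);print(q,"along",d[0]*np.cos(a)+d[1]*np.sin(a),"lateral",-d[0]*np.sin(a)+d[1]*np.cos(a))
print(np.linalg.norm(f-g))
E
```

```text
[705.90792721 253.86928349 239.1       ] along 285.3657527961747 lateral -0.09678887866012076
[534.64697649 185.75900775 263.1       ] along 101.06228590553708 lateral -1.3437842130177842
52.47917907676495
```

>>> {"name": "carry_out", "arguments": {"translation": [[0,0,0.01],[0,0,0.015],[0,0,0.01],[0,0,0],[0,0,0]], "spin": [0,0,0,0,0], "jaw": [-1,-1,-1,-1,-1], "newtons": 12}}

```text
t: 6.37
position: [581.2, 205.6, 388.8]
orientation: [0.0, 0.983, 0.185, -0.001]
ft_force: [0.2, -0.4, -2.5]
opening: 0.603
finger_force: 12.0
```

>>> {"name": "carry_out", "arguments": {"translation": [[0,0,0.006],[0,0,0.006],[0,0,0.005],[0,0,0.005],[0,0,0.005],[0,0,0.005],[0,0,0.004],[0,0,0]], "spin": [0,0,0,0,0,0,0,0], "jaw": [-1,-1,-1,-1,-1,-1,-1,-1], "newtons": 12}}

```text
t: 7.03
position: [581.2, 205.6, 352.7]
orientation: [0.0, 0.983, 0.185, -0.001]
ft_force: [-1.1, 0.7, -3.6]
opening: 0.598
finger_force: 12.0
```

>>> {"name": "carry_out", "arguments": {"translation": [[0,0,0.004],[0,0,0.004],[0,0,0.004],[0,0,0.003],[0,0,0.002],[0,0,0]], "spin": [0,0,0,0,0,0], "jaw": [-1,-1,-1,-1,-1,-1]}}

```text
t: 7.53
position: [581.3, 205.6, 336.1]
orientation: [0.0, 0.983, 0.185, -0.0]
ft_force: [0.4, 0.1, -3.0]
opening: 0.605
finger_force: 12.0
```

```bash
python3 - <<'E'
from h import *
a=crop("top",110,140,90,140,4);b=crop("side",190,220,145,140,3)
m=np.zeros((560,800,3),np.uint8)
m[:560,:360]=a;m[:420,365:800]=b;cv2.imwrite("pics/m6.png",m)
E
```

```text
(no output)
```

View pics/m6.png

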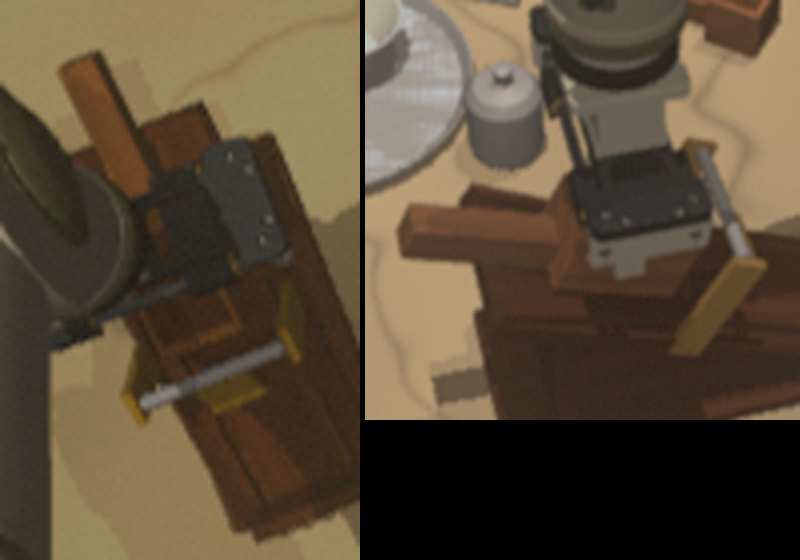

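The picture shows the cassette tilting onto the chute. The box is uphill of the bar, and the tongue points to the upper left. I'll lower it until it seats.

>>> {"name": "carry_out", "arguments": {"translation": [[0,0,0.002],[0,0,0.002],[0,0,0.001],[0,0,0],[0,0,0]], "spin": [0,0,0,0,0], "jaw": [-1,-1,-1,-1,-1]}}

```text
t: 8.05
position: [581.4, 205.6, 331.6]
orientation: [0.0, 0.983, 0.185, -0.0]
ft_force: [0.3, 0.5, -3.0]
opening: 0.598
finger_force: 12.0
```

>>> {"name": "carry_out", "arguments": {"translation": [[0,0,0.001],[0,0,0.001],[0,0,0],[0,0,0]], "spin": [0,0,0,0], "jaw": [-1,-1,-1,-1]}}

```text
t: 8.38
position: [581.3, 205.6, 329.7]
orientation: [-0.0, 0.983, 0.185, -0.0]
ft_force: [-1.0, -0.8, -0.3]
opening: 0.601
finger_force: 12.0
```

>>> {"name": "carry_out", "arguments": {"translation": [[0,0,0.001],[0,0,0.001],[0,0,0],[0,0,0]], "spin": [0,0,0,0], "jaw": [-1,-1,-1,-1]}}

```text
t: 8.72
position: [581.6, 205.6, 328.7]
orientation: [-0.0, 0.983, 0.185, 0.001]
ft_force: [-2.1, -1.1, 7.8]
opening: 0.605
finger_force: 12.0
```

>>> {"name": "carry_out", "arguments": {"translation": [[0,0,-0.001],[0,0,0],[0,0,0]], "spin": [0,0,0], "jaw": [-1,-1,-1]}}

```text
t: 8.97
position: [581.3, 205.6, 328.5]
orientation: [0.0, 0.983, 0.185, -0.0]
ft_force: [0.3, 0.5, -0.8]
opening: 0.603
finger_force: 12.0
```

>>> {"name": "carry_out", "arguments": {"translation": [[0,0,0],[0,0,0],[0,0,0],[0,0,0],[0,0,0],[0,0,0],[0,0,0],[0,0,0],[0,0,0],[0,0,0],[0,0,0],[0,0,0]], "spin": [0,0,0,0,0,0,0,0,0,0,0,0], "jaw": [1,1,1,1,1,1,1,1,1,1,1,1]}}

```text
t: 9.97
position: [581.4, 205.7, 328.7]
orientation: [-0.0, 0.983, 0.185, -0.0]
ft_force: [-0.1, 0.2, 0.6]
opening: 0.998
finger_force: 0.0
```

>>> {"name": "carry_out", "arguments": {"translation": [[0,0,-0.015],[0,0,-0.025],[0,0,-0.025],[0,0,-0.015],[0,0,0],[0,0,0]], "spin": [0,0,0,0,0,0], "jaw": [1,1,1,1,1,1]}}

```text
t: 10.47
position: [581.4, 205.6, 409.3]
orientation: [-0.0, 0.983, 0.185, 0.001]
ft_force: [-0.5, -1.0, -0.5]
opening: 1.001
finger_force: 0.0
```

```bash
python3 - <<'E'
from h import *
a=crop("top",110,140,90,140,4);b=crop("side",190,220,180,140,3)[:, 100:]
m=np.zeros((560,805,3),np.uint8)
m[:560,:360]=a;m[:420,365:805]=b;cv2.imwrite("pics/m7.png",m[:,:800])
for X in (170,174):
    p=bed(X,0,29);print(p);plan(p[0],p[1],p[2]+167,21.3)
E
```

```text
[567.16319597 199.87885836 137.81564587]
t 10.57 tool mm [-14.8   0.2 103. ] yaw now 21.32 spin 0.0004 F [-0.6 -0.  -0.7]
[570.45373408 201.16178556 139.69353212]
t 10.57 tool mm [-11.3   0.2 101.1] yaw now 21.32 spin 0.0004 F [-0.6 -0.  -0.7]
```

View pics/m7.png

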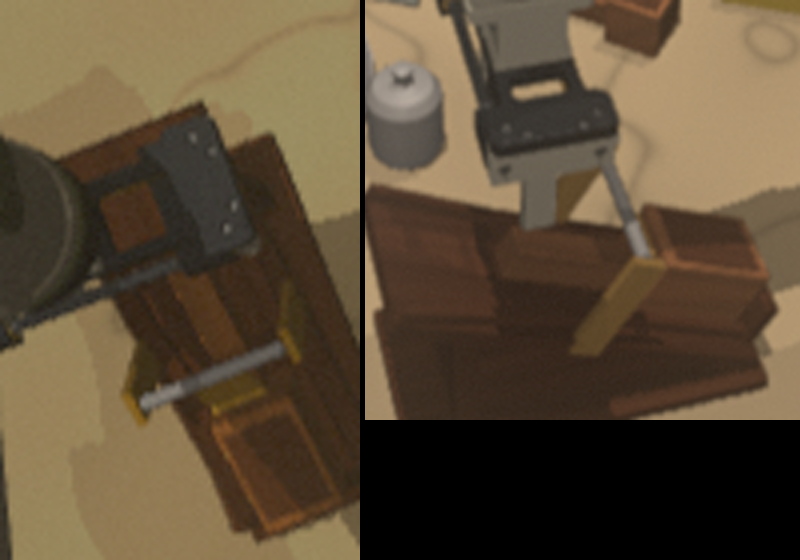

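The cassette slid down to the stop. In the top view its box spans (215,410) to (335,530), just downhill of the catch at (235,392), and the tongue passes under the bar. Next I'll grasp the tongue.

>>> {"name": "carry_out", "arguments": {"translation": [[-0.007,0,0],[-0.007,0,0.02],[0,0,0.025],[0,0,0.02],[0,0,0.01],[0,0,0.003],[0,0,0],[0,0,0]], "spin": [0,0,0,0,0,0,0,0], "jaw": [-0.18,-0.18,-0.18,-0.18,-0.18,-0.18,-0.18,-0.18], "newtons": 30}}

```text
t: 11.23
position: [568.5, 200.6, 331.1]
orientation: [-0.0, 0.983, 0.185, 0.0]
ft_force: [-0.3, -0.4, 0.0]
opening: 0.477
finger_force: 0.0
```

```bash
python3 - <<'E'
from h import *
p=bed(172,0,31);plan(p[0],p[1],p[2]+167,21.3)
a=crop("top",130,180,90,100,6);b=crop("side",250,240,120,100,4)[:, :]
m=np.zeros((600,800,3),np.uint8)
m[:600,:540]=a;m[:400,545:]=b[:,:255];cv2.imwrite("pics/m8.png",m)
E
```

```text
t 11.23 tool mm [-0.7  0.2 23.6] yaw now 21.32 spin 0.0003 F [-0.3 -0.4  0. ]
```

>>> {"name": "carry_out", "arguments": {"translation": [[0,0,0],[0,0,0],[0,0,0.006],[0,0,0.006],[0,0,0.006],[0,0,0.005],[0,0,0],[0,0,0]], "spin": [0,0,0,0,0,0,0,0], "jaw": [-0.18,-0.18,-0.18,-0.18,-0.18,-0.18,-0.18,-0.18]}}

```text
t: 12.0
position: [568.2, 200.5, 307.0]
orientation: [0.0, 0.983, 0.185, -0.001]
ft_force: [-0.0, -0.2, 0.8]
opening: 0.412
finger_force: 0.0
```

>>> {"name": "carry_out", "arguments": {"translation": [[0,0,0],[0,0,0],[0,0,0],[0,0,0],[0,0,0],[0,0,0]], "spin": [0,0,0,0,0,0], "jaw": [-1,-1,-1,-1,-1,-1], "newtons": 30}}

```text
t: 12.5
position: [568.4, 200.5, 307.9]
orientation: [-0.0, 0.983, 0.185, 0.0]
ft_force: [0.9, -0.2, 0.9]
opening: 0.254
finger_force: 29.9
```

>>> {"name": "carry_out", "arguments": {"translation": [[0.0018,0,-0.0009],[0.0018,0,-0.0009],[0.0017,0,-0.001],[0,0,0]], "spin": [0,0,0,0], "jaw": [-1,-1,-1,-1]}}

```text
t: 12.83
position: [573.3, 202.5, 310.6]
orientation: [0.0, 0.983, 0.185, -0.0]
ft_force: [-2.7, -1.2, 1.8]
opening: 0.254
finger_force: 29.9
```

>>> {"name": "carry_out", "arguments": {"translation": [[0.0009,0,-0.0005],[0.0009,0,-0.0005],[0,0,0],[0,0,0]], "spin": [0,0,0,0], "jaw": [-1,-1,-1,-1]}}

```text
t: 13.17
position: [574.7, 203.0, 311.4]
orientation: [0.0, 0.983, 0.185, -0.0]
ft_force: [-3.5, -1.5, 0.5]
opening: 0.259
finger_force: 29.9
```

>>> {"name": "carry_out", "arguments": {"translation": [[0.0009,0,-0.0005],[0.0009,0,-0.0005],[0,0,0]], "spin": [0,0,0], "jaw": [-1,-1,-1]}}

```text
t: 13.42
position: [576.2, 203.6, 312.1]
orientation: [0.0, 0.983, 0.185, -0.001]
ft_force: [-4.7, -1.8, -1.2]
opening: 0.255
finger_force: 29.9
```

>>> {"name": "carry_out", "arguments": {"translation": [[0.0009,0,-0.0005],[0.0009,0,-0.0005],[0,0,0]], "spin": [0,0,0], "jaw": [-1,-1,-1]}}

```text
t: 13.67
position: [577.4, 204.1, 312.6]
orientation: [0.0, 0.983, 0.185, -0.002]
ft_force: [-7.0, -3.1, -2.3]
opening: 0.253
finger_force: 29.9
```

>>> {"name": "carry_out", "arguments": {"translation": [[0.0009,0,-0.0005],[0.0007,0,-0.0003],[0,0,0],[0,0,0],[0,0,0]], "spin": [0,0,0,0,0], "jaw": [-1,-1,-1,-1,-1]}}

```text
t: 14.08
position: [578.4, 204.4, 313.1]
orientation: [0.001, 0.983, 0.185, -0.003]
ft_force: [-8.0, -2.2, -4.3]
opening: 0.252
finger_force: 29.9
```

>>> {"name": "carry_out", "arguments": {"translation": [[0.0007,0,-0.0004],[0,0,0],[0,0,0],[0,0,0],[0,0,0],[0,0,0],[0,0,0],[0,0,0],[0,0,0]], "spin": [0,0,0,0,0,0,0,0,0], "jaw": [-1,-1,-1,-1,-1,-1,-1,-1,-1]}}

```text
t: 14.83
position: [578.8, 204.6, 313.3]
orientation: [0.001, 0.983, 0.185, -0.003]
ft_force: [-8.6, -2.8, -4.5]
opening: 0.257
finger_force: 29.9
```

>>> {"name": "carry_out", "arguments": {"translation": [[-0.0018,0,0.0009],[-0.0018,0,0.0009],[-0.0018,0,0.001],[-0.0018,0,0.0009],[-0.0018,0,0.001],[-0.001,0,0.0005],[0,0,0],[0,0,0]], "spin": [0,0,0,0,0,0,0,0], "jaw": [-1,-1,-1,-1,-1,-1,-1,-1]}}

```text
t: 15.5
position: [571.4, 201.8, 309.7]
orientation: [-0.0, 0.983, 0.185, 0.0]
ft_force: [-1.1, -0.3, 2.3]
opening: 0.251
finger_force: 29.9
```

>>> {"name": "carry_out", "arguments": {"translation": [[0,0,0],[0,0,0],[0,0,0],[0,0,0],[0,0,-0.01],[0,0,-0.02],[0,0,-0.03],[0,0,-0.03],[0,0,-0.03],[0,0,-0.02],[0,0,0],[0,0,0]], "spin": [0,0,0,0,0,0,0,0,0,0,0,0], "jaw": [-0.18,-0.18,-0.18,-0.18,-0.18,-0.18,-0.18,-0.18,-0.18,-0.18,-0.18,-0.18]}}

```text
t: 16.5
position: [571.1, 201.6, 451.3]
orientation: [-0.0, 0.983, 0.185, 0.002]
ft_force: [0.4, -0.9, 0.0]
opening: 0.406
finger_force: 0.0
```

```bash
python3 - <<'E'
from h import *
a=crop("top",125,160,90,120,5);b=crop("side",225,250,140,110,4)
m=np.zeros((600,800,3),np.uint8)
m[:600,:450]=a;m[:440,455:]=b[:,215:];cv2.imwrite("pics/m9.png",m)
E
```

```text
(no output)
```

View pics/m9.png

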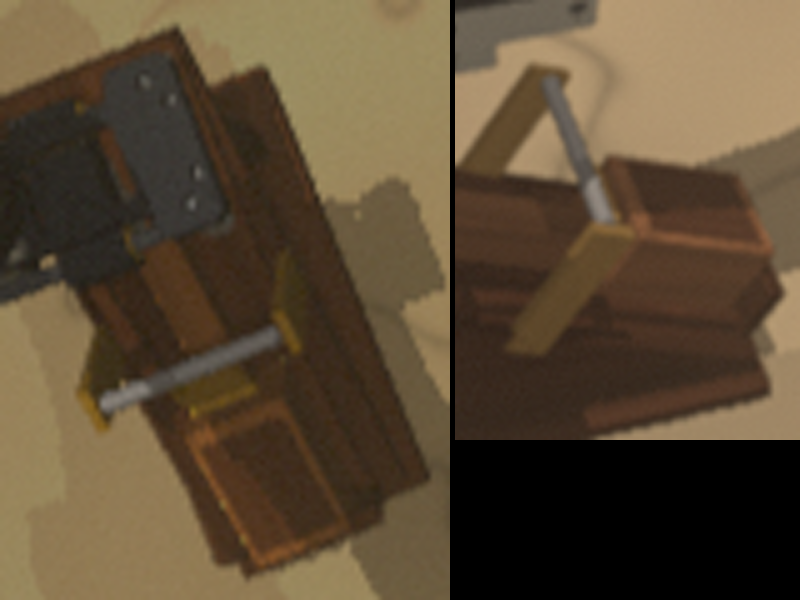

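The box is against the stop at (255,570), the catch at (225,400) sits behind its rear face, and the gripper is clear.

```bash
python3 -c "
from workcell import bot
print(bot.sign_off())"
```

```text
the job is handed in; nothing more can be done
None
```

The long cassette was let go above the catch and slid by itself under it to the stop; the catch then held a pull of about 10 N for over half a second, and I released the cassette there, caught, and handed the job in at about 16.5 s.

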